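Find the loose jacking bolt and hold its lock-screw cap open

TASK

One of the three jacking bolts along the front of the grey levelling plate is loose: tap the bolt heads straight down with the closed fingers until you find the one that gives, and push that one down as far as it goes (the tight ones do not budge). Then take the black grip of the red spring cap directly behind that bolt, lift the cap to about sixty degrees open, and finish while still holding it open in the gripper, so that its lock screw can be reached. Keep the other two caps shut, and leave the loose things on the bench where they are.

Things in the scene. Friction and masses are not known exactly. Their poses are not given: they have to be found in the camera images.
- mount_plate: Fixed grey levelling plate, 130 (x) x 200 (y) x 36 (z) mm, origin at the centre of its underside on the bench; its -x is the front, where the three bolts stand, its +y is its left as seen from the front. Three stations at plate y = +65, 0, -65 mm. Each has a jacking bolt at plate x = -47 mm and, behind it, a hinged red cap over a lock screw.
- bolt_1_head (a point): Centre of the top face of the left jacking bolt's hexagon head: steel, 19 mm across corners, 10 mm tall; the top is 20 mm above the plate, 10 mm of thread shows beneath the head. All three bolts look alike, tight or loose.
- bolt_1 (a joint): How far the left bolt has sunk straight down into the plate, m: 0 at the start. The loose bolt (exactly one of the three, any of them) sinks under about 3 N, down to a stop at 0.006, and stays down; a tight bolt bears on its seat and gives less than 0.002 under any ordinary push.
- cap_1_knob (a point): Centre of the left cap's grip: a black cylinder, 16 mm diameter, 18 mm long, lying along the plate's y, on a steel arm in front of the cap; 26 mm above the plate top when shut. Pinch it from above on its flat ends (fingers closing along plate y): it can pivot between the pads, so the tool can stay pointing down while the cap swings. The grip moves with the cap.
- cap_1_hinge (a point): Point on the left cap's hinge axis (along plate y), 7 mm above the plate top at plate x = +50 mm; with the cap shut the grip's centre lies 58 mm in front of it and 19 mm above it. The red cap itself is 40 mm wide (plate y).
- cap_1 (a joint): Opening angle of the left red cap, rad: 0 shut, grows as its front edge is lifted, stop at 1.6. A weak spring (about 2 N at the grip) snaps it shut when let go.
- bolt_2_head (a point): Centre of the top face of the middle jacking bolt's hexagon head: steel, 19 mm across corners, 10 mm tall; the top is 20 mm above the plate, 10 mm of thread shows beneath the head. All three bolts look alike, tight or loose.
- bolt_2 (a joint): How far the middle bolt has sunk straight down into the plate, m: 0 at the start. The loose bolt (exactly one of the three, any of them) sinks under about 3 N, down to a stop at 0.006, and stays down; a tight bolt bears on its seat and gives less than 0.002 under any ordinary push.
- cap_2_knob (a point): Centre of the middle cap's grip: a black cylinder, 16 mm diameter, 18 mm long, lying along the plate's y, on a steel arm in front of the cap; 26 mm above the plate top when shut. Pinch it from above on its flat ends (fingers closing along plate y): it can pivot between the pads, so the tool can stay pointing down while the cap swings. The grip moves with the cap.
- cap_2_hinge (a point): Point on the middle cap's hinge axis (along plate y), 7 mm above the plate top at plate x = +50 mm; with the cap shut the grip's centre lies 58 mm in front of it and 19 mm above it. The red cap itself is 40 mm wide (plate y).
- cap_2 (a joint): Opening angle of the middle red cap, rad: 0 shut, grows as its front edge is lifted, stop at 1.6. A weak spring (about 2 N at the grip) snaps it shut when let go.
- bolt_3_head (a point): Centre of the top face of the right jacking bolt's hexagon head: steel, 19 mm across corners, 10 mm tall; the top is 20 mm above the plate, 10 mm of thread shows beneath the head. All three bolts look alike, tight or loose.
- bolt_3 (a joint): How far the right bolt has sunk straight down into the plate, m: 0 at the start. The loose bolt (exactly one of the three, any of them) sinks under about 3 N, down to a stop at 0.006, and stays down; a tight bolt bears on its seat and gives less than 0.002 under any ordinary push.
- cap_3_knob (a point): Centre of the right cap's grip: a black cylinder, 16 mm diameter, 18 mm long, lying along the plate's y, on a steel arm in front of the cap; 26 mm above the plate top when shut. Pinch it from above on its flat ends (fingers closing along plate y): it can pivot between the pads, so the tool can stay pointing down while the cap swings. The grip moves with the cap.
- cap_3_hinge (a point): Point on the right cap's hinge axis (along plate y), 7 mm above the plate top at plate x = +50 mm; with the cap shut the grip's centre lies 58 mm in front of it and 19 mm above it. The red cap itself is 40 mm wide (plate y).
- cap_3 (a joint): Opening angle of the right red cap, rad: 0 shut, grows as its front edge is lifted, stop at 1.6. A weak spring (about 2 N at the grip) snaps it shut when let go.
- setting_block: Bystander: ground steel block, 34x50x24 mm, origin under its centre.
- marker_pen: Bystander: blue and black marker pen lying flat, 124 mm long, 16 mm thick, origin under its centre.
- hex_key: Bystander: black bent hexagon key lying flat, 31x79x8 mm, origin under its centre.

How it is judged:
By the outcome, as a careful person would: the job done as asked, in the order asked, and still so for the second after the job is handed in, while the arm keeps its last pose, push and grip.
It also fails if it takes over 40 s, if anything falls off the work surface, if the arm or the gripper's body presses on something with over 40 N, if the wrist force passes 120 N, or if a joint passes its speed limit or range.

ROBOT

A 7-joint arm with a two-finger parallel gripper is mounted at the origin on a cart in front of the work surface, level with it; the furniture and walls round the work are solid. World frame = base frame: x ahead of the robot, y to its left, z up, the work surface at z = 0. Lengths are in m, angles in rad, forces in N, time in s.
With the tool pointing down it reaches from about 0.35 to 0.9 m from the base axis. Payload 8.1 kg.
Tool frame: the origin (TCP) lies where the fingers leave the gripper's body, on its centre line; the fingertips stand 66 mm ahead of it and the grasp point (between the pads) lies 47 mm ahead of it; z points along the fingers, y is the line along which they close (so a half turn about z gives the same grasp; the last joint's range is limited). The gripper opens to 92 mm and grips with 3 to 60 N. Pads are 19 mm wide; open, the fingers measure 130 mm over their backs; the gripper's body (75 mm by 190 mm) begins 47 mm behind the grasp point.
Start: joints at [-1.262, 0.434, 0.025, 1.573, -0.012, 1.134, -0.075], TCP at [0.25, 0.573, 0.292] pointing down, gripper open.
Joint ranges: [-2.62, 2.62], [-0.44, 2.09], [-1.27, 1.32], [0.08, 2.57], [-1.32, 4.46], [0.12, 2], [-2.74, 2.74]. Speed limits (rad/s): [2.22, 2.22, 3.01, 3.01, 3.14, 3.14, 3.14].

INTERFACE

Orientations are given as a rotation vector (axis times angle).
In Python, from cell import arm gives the robot as it stands.
- The arm moves only by the tool send_rows, never from a script. Its argument "motion" is text: rows parted by semicolons, each of 7 numbers parted by spaces: the closure, from 0 (fully open) to 1 (shut), then the shift along the world's x, y, z in m, then the turn, a rotation vector about the world's x, y, z in degrees. A call has 1 to 5 rows; each row shifts and turns the commanded pose from where the row before left it; what a row does not reach is not made up. A row lasts 1/8 s, in which the tool goes at most 62.5 mm and 10.7 degrees, less where a joint would pass 70% of its speed; a pose out of reach is approached as far as the arm can. A call is refused whole if a number of a shift passes 0.0625 or a number of a turn 10.7, either way. A call with a gripper value outside its range is refused whole. The fingers move at their own pace and stop on an object; "force" is the grip in N (left out, the last holds). Time passes only in rows, so rows that do not move let the fingers close. It gives the time, the measured TCP pose, the force, the opening and the grip force at its end, in the units of the state.
- arm.observe(): the state, without advancing time (a new reading comes with each control period).
- arm.get_image(name): name is "scene" or "top"; returns (picture, depth): 480x640x3 uint8, blue, green, red; 480x640 float32, m along the optical axis (not along the pixel's ray), 0 where there is no reading.
- arm.camera_model(name): a dict with "fx", "fy", "cx", "cy" (pixels), "D" ([k1, k2, p1, p2, k3] as OpenCV has them; the pictures are not rectified), "view" (4x4, takes a point from world to camera coordinates). Camera axes: x right, y down, z forward; pixel columns grow to the right and rows downward; lengths in m; the calibration is good to about 2 mm. A picture is of the moment at which its call begins. camera_model takes no time and is no camera call.
- arm.sign_off(): hands the job in; it is judged then, once.
The state is a dict: "clock": time; "joints": joint angles; "dq": joint speeds; "joint_efforts": joint torques, N m; "position": TCP position; "ee_rot": TCP orientation; "force": force on the tool from outside, world axes, zero at the start; "ft_torque": the same for the moment, N m; "width": opening from 0.0 (shut) to 1.0 (fully open); "gripper_force": force on a finger pad.
Only numpy, scipy, OpenCV 4.12 (cv2) and the standard library are available. Lean on these libraries where they do the work, as an engineer would, in place of code of your own. Each camera call takes 0.05 s, during which the arm holds its last target. There are 200 camera calls.

## Working session

There is one attempt and no reset: what is moved stays moved. The work goes in short steps, Python scripts to look and compute and a tool call to move; the robot and the scene stay as the last step left them, time stands still between calls to the robot, and variables do not carry over. Pictures are saved under pics/ and viewed, at most 10 in all, crops included, and the job is handed in when it is done.

Besides the shell and the picture viewer there is one more tool, called after "Call:" as a command line: name --argument value ..., lists and objects as JSON in quotes. send_rows: Moves the arm, as the interface text tells. Its arguments: {"type":"object","properties":{"motion":{"type":"string"},"force":{"type":"number"}},"required":["motion"]}

```bash
mkdir -p pics; ls
python3 - <<'E'
from cell import arm
import cv2,numpy as np
print(arm.observe())
for n in("scene","top"):
    p,d=arm.get_image(n); cv2.imwrite(f"pics/{n}0.png",p); np.savez(f"{n}0.npz",p=p,d=d)
    print(n,arm.camera_model(n))
E
```

```text
pics
{'clock': 0.0, 'joints': array([-1.26159892,  0.4352242 ,  0.02497874,  1.57407264, -0.01159257,
        1.13400383, -0.07511719]), 'dq': array([-0.00037983,  0.00180763,  0.000335  ,  0.0012647 , -0.00030878,
       -0.00103866,  0.00042166]), 'joint_efforts': array([-8.24408744e-04, -6.67849660e+01,  9.84695926e-01, -3.14462650e+01,
       -6.05449104e-02,  4.28938901e-02,  1.88420777e-04]), 'position': array([0.25004894, 0.57236487, 0.29145367]), 'ee_rot': array([-6.42390664e-01, -3.07503882e+00,  2.44063101e-03]), 'force': array([-0.44765825, -0.21992064, -0.17472889]), 'ft_torque': array([0.00738254, 0.01045418, 0.04980173]), 'gripper_force': 0.0, 'width': 0.9965737354564537}
scene {'fx': 517.9795920516057, 'fy': 517.9795920516057, 'cx': 311.26838045418526, 'cy': 239.64084499898055, 'D': array([-0.14711266,  0.        ,  0.        ,  0.        ,  0.        ]), 'view': array([[-0.80210946, -0.59712868, -0.00759888,  0.42002316],
       [-0.30850224,  0.42523217, -0.85088423,  0.28457295],
       [ 0.51131867, -0.68015802, -0.52529829,  0.64470641],
       [ 0.        ,  0.        ,  0.        ,  1.        ]])}
top {'fx': 444.83555493645815, 'fy': 444.83555493645815, 'cx': 323.96948724036434, 'cy': 244.56277946470567, 'D': array([0.01351123, 0.        , 0.        , 0.        , 0.        ]), 'view': array([[-0.0216776 , -0.9991019 , -0.03640714, -0.04293047],
       [-0.98333832,  0.02788142, -0.17963403,  0.60802231],
       [ 0.18048778,  0.0319065 , -0.98305958,  0.92023005],
       [ 0.        ,  0.        ,  0.        ,  1.        ]])}
```

View pics/scene0.png

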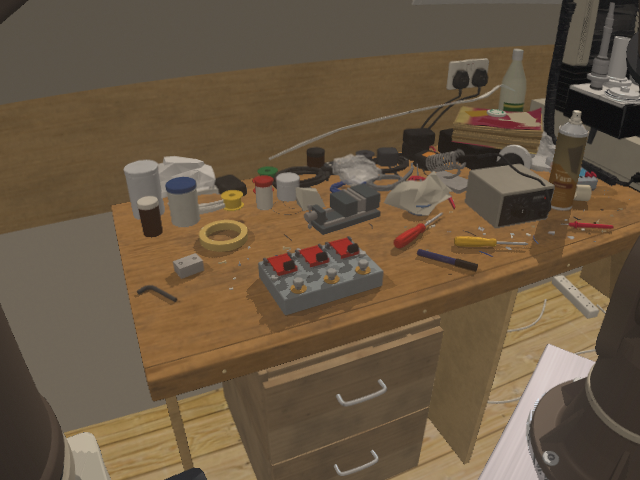

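View pics/top0.png

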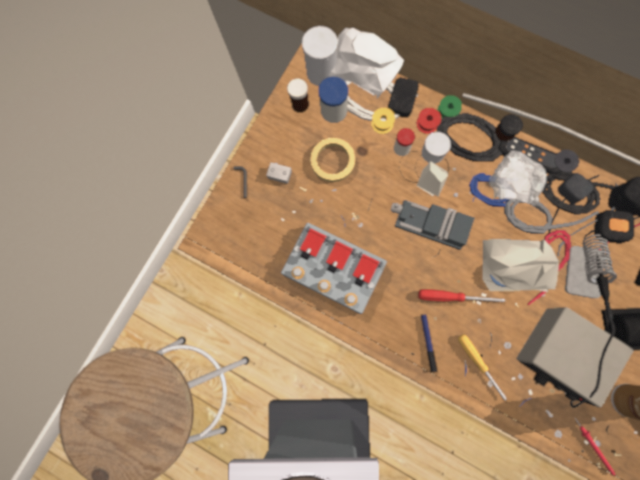

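The scene view shows the plate at about (320,270), with the arm's own parts clear of it. In the top view the bolts are near (297,271), (325,285), (352,298), the caps near (313,243), (339,255), (365,269), and the key, block and pen are well away. Next I'll measure from the clouds of both cameras.

```bash
cat > h.py <<'E'
import numpy as np,cv2
from cell import arm
def cam(n):
    m=arm.camera_model(n); K=np.array([[m['fx'],0,m['cx']],[0,m['fy'],m['cy']],[0,0,1.]]); return K,np.array(m['D']),np.array(m['view'])
def cloud(n,d):
    K,D,V=cam(n); v,u=np.mgrid[:480,:640]
    q=cv2.undistortPoints(np.stack([u,v],-1).reshape(-1,1,2).astype(float),K,D).reshape(480,640,2)
    c=np.dstack([q*d[...,None],d]); return (c-V[:3,3])@V[:3,:3]
def proj(n,P):
    K,D,V=cam(n); return cv2.projectPoints(np.asarray(P,float).reshape(-1,1,3),cv2.Rodrigues(V[:3,:3])[0],V[:3,3],K,D)[0].reshape(-1,2)
def tri(pa,pb):
    L=[]
    for n,p in(("scene",pa),("top",pb)):
        K,D,V=cam(n); L.append((V[:3],cv2.undistortPoints(np.array([[p]],float),K,D).reshape(2,1)))
    X=cv2.triangulatePoints(L[0][0],L[1][0],L[0][1],L[1][1]); return (X[:3]/X[3]).ravel()
E
python3 - <<'E'
from h import *
for n,(x0,x1,y0,y1) in {"scene":(245,395,225,320),"top":(270,400,215,320)}.items():
    z=np.load(n+"0.npz"); p,d=z['p'],z['d']; W=cloud(n,d)[y0:y1,x0:x1]; c=p[y0:y1,x0:x1].astype(int)
    Z=W[...,2]; print(n,"bench z",np.median(Z[Z<.015]), "top z",np.median(Z[(Z>.025)&(Z<.045)]))
    m=(Z>.02)&(Z<.042)&(d[y0:y1,x0:x1]>0)
    r=cv2.minAreaRect(W[m][:,:2].astype(np.float32)*1000); print(r)
    red=((c[...,2]>120)&(c[...,1]<70)&(c[...,0]<70)).astype(np.uint8)
    k,l,s,ce=cv2.connectedComponentsWithStats(red)
    for i in range(1,k):
        if s[i,4]>40: print("red",s[i,4],ce[i]+[x0,y0],np.median(W[l==i],0))
    f=5; big=cv2.resize(p[y0:y1,x0:x1],None,fx=f,fy=f,interpolation=cv2.INTER_CUBIC); cv2.imwrite(f"pics/{n}_c.png",big)
E
```

```text
scene bench z -0.00032230621631673553 top z 0.03571114430790031
((558.9618530273438, -75.32762145996094), (201.32882690429688, 133.6199493408203), 61.85570526123047)
red 208 [340.78846154 245.19711538] [ 0.55883327 -0.14309715  0.04654751]
red 222 [310.55405405 253.19369369] [ 0.59013964 -0.08578713  0.04675045]
red 228 [278.60526316 261.40789474] [ 0.62130792 -0.02857158  0.04690967]
top bench z -0.00012664629946708864 top z 0.03615778452619042
((605.0438232421875, -99.51652526855469), (200.58047485351562, 232.9060821533203), 62.55936813354492)
red 265 [312.81509434 241.48679245] [ 0.61643149 -0.03373089  0.04693373]
red 278 [339.03956835 254.33093525] [ 0.58610436 -0.09077818  0.0469328 ]
red 282 [365.62411348 267.5212766 ] [ 0.55551047 -0.14831474  0.04703225]
```

View pics/scene_c.png

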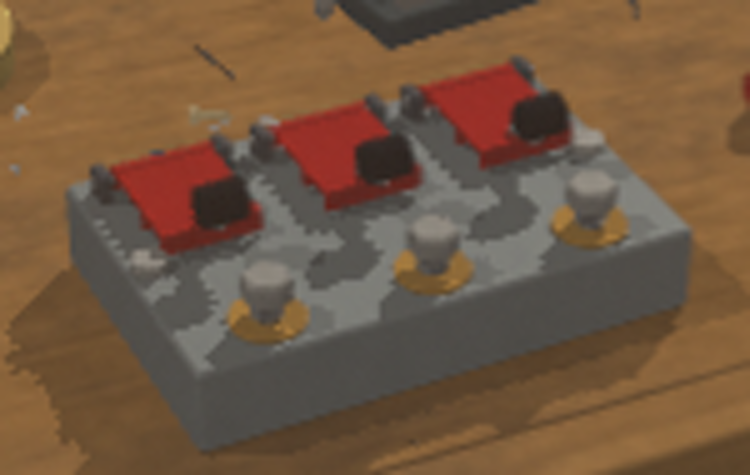

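View pics/top_c.png

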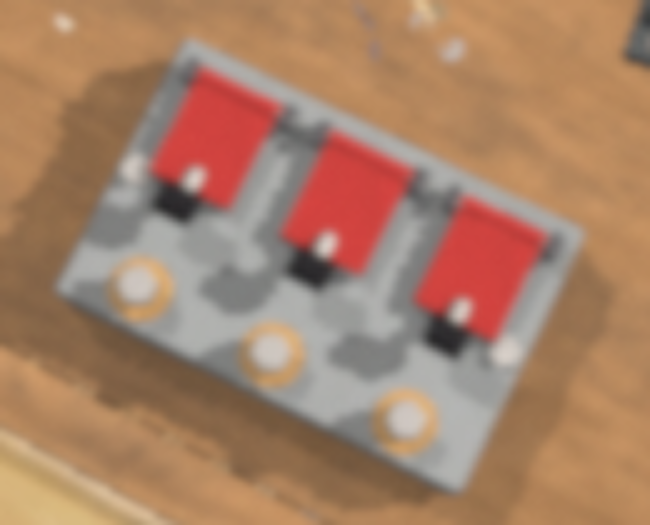

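Crops: in the scene crop, bolt tops are near (268,271), (434,226), (592,181) and grips near (221,202), (385,158), (540,115). In the top crop, heads are near (137,284), (270,351), (405,419) and grips near (176,203), (311,268), (445,335).

Run:
```python
from h import *
from scipy.optimize import least_squares
S=lambda p:((p[0]-2)/5+245,(p[1]-2)/5+225); T=lambda p:((p[0]-2)/5+270,(p[1]-2)/5+215)
B=[tri(S(a),T(b)) for a,b in zip([(268,271),(434,226),(592,181)],[(137,284),(270,351),(405,419)])]
G=[tri(S(a),T(b)) for a,b in zip([(221,202),(385,158),(540,115)],[(176,203),(311,268),(445,335)])]
print(np.round(B,4));print(np.round(G,4))
z=np.load("top0.npz");W=cloud("top",z['d']);Z=W[...,2]
m=((Z>.033)&(Z<.04)).astype(np.uint8); m[:215]=0;m[320:]=0;m[:,:270]=0;m[:,400:]=0
k,l,s,c=cv2.connectedComponentsWithStats(m);i=1+np.argmax(s[1:,4])
print(cv2.minAreaRect(W[l==i][:,:2].astype(np.float32)*1000))
# model fit to tri points
Lb=np.array([[-.047,y,.056] for y in(.065,0,-.065)]);Lg=np.array([[-.008,y,.062] for y in(.065,0,-.065)])
L=np.vstack([Lb,Lg]);M=np.vstack([B,G])
f=lambda q:np.c_[L[:,0]*np.cos(q[2])-L[:,1]*np.sin(q[2])+q[0],L[:,0]*np.sin(q[2])+L[:,1]*np.cos(q[2])+q[1],L[:,2]]
r=least_squares(lambda q:(f(q)-M)[:,:2].ravel(),[.56,-.075,-.48]);print(r.x,np.degrees(r.x[2]));print(np.round((M-f(r.x))*1000,1))
for q in (r.x,[.559,-.0753,np.radians(-27.8)]):
  P=f(q);print(np.round(P,4));
  print(np.round((proj("scene",P)-[245,225])*5+2).tolist(),np.round((proj("top",P)-[270,215])*5+2).tolist())
```

```text
[[ 0.5493  0.0018  0.0565]
 [ 0.519  -0.0552  0.0557]
 [ 0.4885 -0.1122  0.0559]]
[[ 0.5838 -0.0159  0.0616]
 [ 0.5538 -0.0738  0.0611]
 [ 0.5232 -0.1304  0.062 ]]
((559.9677734375, -76.21673583984375), (199.36114501953125, 129.95777893066406), 61.991050720214844)
[ 0.56058083 -0.07714867 -0.48743447] -27.92793785162046
[[-0.2 -0.5  0.5]
 [-0.1 -0.  -0.3]
 [-0.1  0.3 -0.1]
 [-0.2  0.1 -0.4]
 [ 0.3 -0.4 -0.9]
 [ 0.2  0.5  0. ]]
[[ 0.5495  0.0023  0.056 ]
 [ 0.5191 -0.0551  0.056 ]
 [ 0.4886 -0.1126  0.056 ]
 [ 0.584  -0.016   0.062 ]
 [ 0.5535 -0.0734  0.062 ]
 [ 0.5231 -0.1308  0.062 ]]
[[268.0, 273.0], [435.0, 226.0], [594.0, 180.0], [223.0, 201.0], [387.0, 157.0], [542.0, 115.0]] [[135.0, 283.0], [269.0, 350.0], [405.0, 418.0], [175.0, 201.0], [309.0, 267.0], [446.0, 335.0]]
[[ 0.5477  0.0041  0.056 ]
 [ 0.5174 -0.0534  0.056 ]
 [ 0.4871 -0.1109  0.056 ]
 [ 0.5822 -0.0141  0.062 ]
 [ 0.5519 -0.0716  0.062 ]
 [ 0.5216 -0.1291  0.062 ]]
[[269.0, 277.0], [436.0, 229.0], [595.0, 184.0], [223.0, 205.0], [387.0, 161.0], [543.0, 118.0]] [[131.0, 287.0], [265.0, 354.0], [401.0, 421.0], [171.0, 205.0], [305.0, 271.0], [442.0, 338.0]]
```

Call:
send_rows --motion "1 0.03 -0.057 0 0 0 -4.3; 1 0.03 -0.057 0 0 0 0; 1 0.03 -0.057 0 0 0 0; 1 0.03 -0.057 0 0 0 0; 1 0.03 -0.057 0 0 0 0" --force 15

```text
clock: 0.72
position: [0.3963, 0.2942, 0.2921]
ee_rot: [-0.757, -3.049, 0.0]
force: [1.0, 0.7, 0.0]
width: 0.506
gripper_force: 0.0
```

Call:
send_rows --motion "1 0.03 -0.057 0 0 0 0; 1 0.03 -0.057 0 0 0 0; 1 0.03 -0.057 0 0 0 0; 1 0.03 -0.057 0 0 0 0; 1 0.03 -0.057 0 0 0 0"

```text
clock: 1.35
position: [0.5418, 0.0179, 0.2922]
ee_rot: [-0.757, -3.049, -0.0]
force: [0.9, 0.7, -0.1]
width: 0.011
gripper_force: 0.0
```

Call:
send_rows --motion "1 0 0 0 0 0 0; 1 0 0 0 0 0 0"

```text
clock: 1.6
position: [0.5409, 0.0199, 0.2918]
ee_rot: [-0.758, -3.048, -0.0]
force: [-0.4, 0.5, 0.3]
width: 0.009
gripper_force: 0.0
```

Call:
send_rows --motion "1 0.0086 -0.0176 0 0 0 0; 1 0 0 -0.05 0 0 0; 1 0 0 -0.05 0 0 0; 1 0 0 -0.05 0 0 0; 1 0 0 0 0 0 0"

```text
clock: 2.22
position: [0.5471, 0.0039, 0.1395]
ee_rot: [-0.752, -3.043, 0.003]
force: [-0.5, -0.5, 0.0]
width: 0.002
gripper_force: 0.0
```

Call:
send_rows --motion "1 0 0 -0.01 0 0 0; 1 0 0 0 0 0 0"

```text
clock: 2.48
position: [0.5505, 0.0026, 0.1334]
ee_rot: [0.756, 3.048, 0.001]
force: [0.7, 0.1, 0.2]
width: 0.006
gripper_force: 0.0
```

Now tap slowly.

Call:
send_rows --motion "1 0 0 -0.008 0 0 0; 1 0 0 -0.002 0 0 0; 1 0 0 0 0 0 0"

```text
clock: 2.85
position: [0.5498, 0.002, 0.1223]
ee_rot: [-0.758, -3.049, -0.0]
force: [-0.2, -0.5, 0.1]
width: 0.007
gripper_force: 0.0
```

Call:
send_rows --motion "1 0 0 -0.001 0 0 0; 1 0 0 -0.001 0 0 0; 1 0 0 0 0 0 0"

```text
clock: 3.22
position: [0.55, 0.002, 0.1203]
ee_rot: [0.757, 3.049, 0.0]
force: [-0.8, 0.1, 1.2]
width: 0.005
gripper_force: 0.9
```

Call:
send_rows --motion "1 0 0 -0.001 0 0 0; 1 0 0 -0.001 0 0 0; 1 0 0 0 0 0 0"

```text
clock: 3.6
position: [0.55, 0.002, 0.1181]
ee_rot: [0.757, 3.049, -0.0]
force: [1.1, -1.1, 1.3]
width: 0.006
gripper_force: 0.5
```

Call:
send_rows --motion "1 0 0 -0.001 0 0 0; 1 0 0 -0.001 0 0 0; 1 0 0 0 0 0 0"

```text
clock: 3.98
position: [0.5499, 0.0021, 0.1161]
ee_rot: [0.757, 3.049, -0.0]
force: [1.4, -0.7, 1.1]
width: 0.004
gripper_force: 0.6
```

Call:
send_rows --motion "1 0 0 -0.001 0 0 0; 1 0 0 -0.001 0 0 0; 1 0 0 0 0 0 0"

```text
clock: 4.35
position: [0.55, 0.0021, 0.1156]
ee_rot: [0.757, 3.048, 0.001]
force: [-4.7, -0.4, 21.7]
width: 0.008
gripper_force: 10.3
```

Call:
send_rows --motion "0.6 0 0 0.03 0 0 0; 0.6 0 0 0.06 0 0 0; 0.6 0 0 0.06 0 0 0; 0.6 0 0 0 0 0 0"

```text
clock: 4.85
position: [0.5519, 0.0021, 0.2687]
ee_rot: [0.756, 3.042, 0.005]
force: [-0.0, -0.6, -0.2]
width: 0.378
gripper_force: 0.0
```

Run:
```python
from h import *
z=np.load("scene0.npz");p,d=arm.get_image("scene")
A=[z['p'][225:320,245:395],p[225:320,245:395]]
cv2.imwrite("pics/s1.png",np.vstack([cv2.resize(a,None,fx=3.1,fy=3.1,interpolation=cv2.INTER_CUBIC) for a in A]))
W0,W1=cloud("scene",z['d']),cloud("scene",d)
P=[[.5495,.0023],[.5191,-.0551],[.4886,-.1126]]
for q in P:
  for W in(W0,W1):
    m=(np.hypot(*(np.moveaxis(W[...,:2]-q,-1,0)))<.008)&(W[...,2]<.065); print(m.sum(),np.round(np.percentile(W[m][:,2],[50,75,90,97]),4),end=' | ')
  print()
```

```text
141 [0.0385 0.0545 0.056  0.0565] | 105 [0.0359 0.0491 0.05   0.0507] | 
136 [0.0372 0.0544 0.0557 0.0566] | 135 [0.0375 0.0539 0.0561 0.0571] | 
131 [0.037  0.053  0.0557 0.0567] | 127 [-0.1491  0.0494  0.0555  0.0566] |
```

View pics/s1.png

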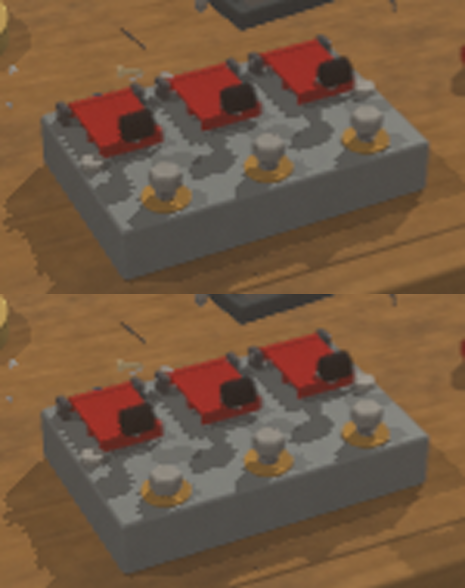

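Bolt 1 (left) visibly dropped by 6 mm (its head now sits at (165,477), just above its washer); the others are unchanged. Checking the height of the small white stud beside cap 1 before descending.

Run:
```python
from h import *
R=cv2.Rodrigues(np.array([0,0,-.4874]))[0]
for n in("scene","top"):
    W=cloud(n,np.load(n+"0.npz")['d']); L=(W-[.5606,-.0771,0])@R
    for nm,x0,x1,y0,y1 in(("stud",-.02,.02,.086,.102),("capL",-.02,.002,.075,.086),("capR",-.02,.002,.043,.055),("knob",-.02,.004,.056,.074)):
        m=(L[...,0]>x0)&(L[...,0]<x1)&(L[...,1]>y0)&(L[...,1]<y1)&(L[...,2]>.03)&(L[...,2]<.1)
        q=L[m]; print(n,nm,len(q),np.round(np.percentile(q[:,2],[50,90,99]),4), np.round(np.median(q[q[:,2]>.04],0),4))
```

```text
scene stud 133 [0.0359 0.0407 0.0417] [-0.0012  0.0907  0.0409]
scene capL 59 [0.0364 0.0452 0.0645] [0.0007 0.0787 0.0445]
scene capR 52 [0.0365 0.0432 0.0468] [0.0008 0.0493 0.0436]
scene knob 185 [0.0451 0.0686 0.0702] [-0.0122  0.0662  0.0635]
top stud 104 [0.0366 0.0416 0.0451] [-0.0008  0.0908  0.0417]
top capL 41 [0.0364 0.0446 0.0487] [0.0006 0.0814 0.0449]
top capR 54 [0.0359 0.0382 0.0475] [0.001  0.0488 0.0449]
top knob 108 [0.0653 0.0701 0.0716] [-0.0077  0.0645  0.0673]
```

Call:
send_rows --motion "0.65 0.032 -0.018 -0.05 0 0 0; 0.65 0 0 -0.05 0 0 0; 0.65 0 0 0 0 0 0"

```text
clock: 5.28
position: [0.5784, -0.0159, 0.1597]
ee_rot: [-0.755, -3.039, 0.005]
force: [-0.9, 0.4, -0.0]
width: 0.352
gripper_force: 0.0
```

Call:
send_rows --motion "0.65 0 0 -0.025 0 0 0; 0.65 0 0 0 0 0 0; 0.65 0 0 0 0 0 0"

```text
clock: 5.65
position: [0.5824, -0.0158, 0.1408]
ee_rot: [0.757, 3.048, 0.001]
force: [0.3, 0.4, 0.3]
width: 0.349
gripper_force: 0.0
```

Call:
send_rows --motion "0.65 0.0016 0 -0.015 0 0 0; 0.65 0 0 -0.0078 0 0 0; 0.65 0 0 0 0 0 0; 0.65 0 0 0 0 0 0"

```text
clock: 6.15
position: [0.5835, -0.016, 0.1164]
ee_rot: [-0.757, -3.049, 0.0]
force: [0.3, 0.7, 0.1]
width: 0.35
gripper_force: 0.0
```

Call:
send_rows --motion "1 0 0 0 0 0 0; 1 0 0 0 0 0 0; 1 0 0 0 0 0 0; 1 0 0 0 0 0 0" --force 20

```text
clock: 6.65
position: [0.5836, -0.0158, 0.1166]
ee_rot: [0.757, 3.049, 0.0]
force: [1.1, 0.9, 0.9]
width: 0.193
gripper_force: 20.0
```

Call:
send_rows --motion "1 0.0037 -0.002 0.0098 0 0 0; 1 0 0 0 0 0 0; 1 0.0051 -0.0027 0.0089 0 0 0; 1 0 0 0 0 0 0; 1 0 0 0 0 0 0"

```text
clock: 7.28
position: [0.5923, -0.0204, 0.1354]
ee_rot: [0.757, 3.049, 0.001]
force: [-2.4, 2.8, 3.7]
width: 0.194
gripper_force: 20.0
```

Call:
send_rows --motion "1 0.0064 -0.0034 0.0077 0 0 0; 1 0 0 0 0 0 0; 1 0.0075 -0.004 0.0064 0 0 0; 1 0 0 0 0 0 0; 1 0 0 0 0 0 0"

```text
clock: 7.9
position: [0.6064, -0.028, 0.1495]
ee_rot: [0.757, 3.048, 0.001]
force: [-1.4, 3.5, 4.1]
width: 0.191
gripper_force: 20.0
```

Call:
send_rows --motion "1 0.0082 -0.0043 0.0056 0 0 0; 1 0 0 0 0 0 0; 1 0.009 -0.0048 0.0034 0 0 0; 1 0 0 0 0 0 0; 1 0 0 0 0 0 0"

```text
clock: 8.52
position: [0.6234, -0.037, 0.1581]
ee_rot: [0.757, 3.048, 0.0]
force: [-0.4, 3.9, -2.3]
width: 0.194
gripper_force: 20.0
```

Run:
```python
from h import *
p,d=arm.get_image("scene"); cv2.imwrite("pics/s2.png",cv2.resize(p[190:320,235:405],None,fx=4,fy=4,interpolation=cv2.INTER_CUBIC))
o=arm.observe();print(o['clock'],o['position'],o['force'],o['ft_torque'],o['width'],o['gripper_force'])
R=cv2.Rodrigues(np.array([0,0,-.4874]))[0]
L=(cloud("scene",d)-[.5606,-.0771,0])@R
red=(p[...,2]>110)&(p[...,1]<75)&(p[...,0]<75)&(abs(L[...,1]-.065)<.025)&(L[...,2]>.03)&(L[...,2]<.12)
q=L[red]; print(len(q)); pl=q-np.median(q,0)
for a in np.percentile(q,[5,50,95],axis=0): print(np.round(a,4))
u,s,v=np.linalg.svd(pl-pl.mean(0),full_matrices=False); print(np.round(v,3),s)
print("knob in plate", (np.array(o['position'])-[.5606,-.0771,0])@R)
```

```text
8.575 [ 0.62336612 -0.03701053  0.1581059 ] [ 1.45739121  4.1958433  -2.80936806] [ 0.8396725  -0.20569816 -0.00232453] 0.19513772243544733 19.999725222587585
37
[0.0197 0.0467 0.0766]
[0.0226 0.0551 0.0838]
[0.031  0.078  0.0858]
[[-0.319 -0.905  0.282]
 [ 0.536 -0.418 -0.733]
 [-0.782  0.082 -0.618]] [0.05839644 0.0415639  0.01387518]
knob in plate [0.03668211 0.06481646 0.1581059 ]
```

View pics/s2.png

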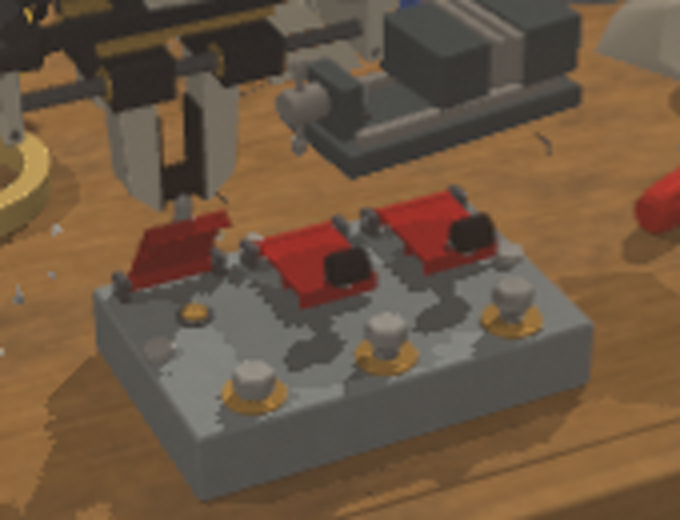

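The picture shows cap 1 open, with its underside at (180,245), its grip in the fingers at (185,180) and the lock screw exposed at (195,313). Bolt 1 is down and the other two caps are shut. The knob position puts the opening at about 59.5°.

```bash
python3 -c "
from cell import arm
print(arm.sign_off())"
```

```text
the job is handed in; nothing more can be done
None
```

The job is handed in: the left bolt (bolt_1) was the loose one and is pushed down about 6 mm to its stop, and its cap is held in the gripper at about 60° open, with the other two caps shut and the loose things untouched.

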